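Bring a stand magnifier to its third focus click and hold it

TASK

On the illustrator's desk, swing the focus lever of the stand magnifier anticlockwise (seen from above) by its upright knob, through the free play, until it has clicked three times, never as far as a fourth click. The lever springs back if let go, so finish still holding the knob steady there with the gripper's fingers, and leave the tumbler, pencil box, jar and palette where they are.

Things in the scene. Friction and masses are not known exactly. Their poses are not given: they have to be found in the camera images.
- magnifier: Stand magnifier, fixed to the desk. Black base ring 196 mm across, 10 mm thick; clear barrel 94 mm across; black lens tube on top (82 mm across, top 92 mm above the desk, rising 8 mm per rad of lever). Origin: on the upright lever axis, at desk height; z up. At yaw 0 the lever starts on the side near the robot.
- focus_lever: Aluminium collar 110 mm across, 47 to 63 mm above the desk, with one flat arm (14 x 8 mm, top at 59 mm) carrying a knob, and 6 small steel teeth on its rim opposite. Origin: on the axis, 55 mm up; x points along the arm to the knob. Starts at its stop; turns anticlockwise from above, at most 1.6 rad. A spring always pulls it back: 4 to 6 N at the knob, growing with angle; the teeth do not lock.
- knob_top (a point): Centre of the top of the knob: black upright cylinder, 18 mm across, 47 mm tall, standing on the arm 125 mm from the lever axis; its top is 107 mm above the desk, its foot 60 mm.
- index: Index post: aluminium block 18 x 16 mm, 10 to 66 mm above the desk, 83 mm from the axis on the far side, with a sprung steel plunger pointing in at the teeth; placed differently round the rim each time, fixed in a run. Origin: on the lever axis at desk height; x points from the axis out through the plunger, z up. A tooth clicks when its y in this frame goes from minus to plus.
- tooth1 (a point): Top of the first tooth to click (steel pin 5 mm across, 56 mm from the axis, 61 mm above the desk). It reaches the plunger after 0.17 to 0.67 rad of free play; teeth are 0.2 rad apart (25 mm at the knob).
- tooth3 (a point): Top of the third tooth to click. Each click as felt at the knob: some 9 mm before it the resistance rises by 2 to 3 N, then falls within 9 mm after it to 2 to 3 N below the plain spring force, and comes back to it some 5 mm later (25 mm from click to click).
- tooth4 (a point): Top of the fourth tooth, which must not pass the plunger.
- tumbler: Bystander: dark steel tumbler, 72 mm across, 155 mm tall, loose, origin under its centre.
- pencil_box: Bystander: cardboard pencil box 204 x 54 x 40 mm, loose, origin under its centre.
- jar: Bystander: closed jar, 56 mm across, 70 mm tall, loose, origin under its centre.
- palette: Bystander: white plastic palette 120 x 200 x 16 mm, loose, origin under its centre.

How it is judged:
By the outcome, as a careful person would: the job done as asked, in the order asked, and still so for the second after the job is handed in, while the arm keeps its last pose, push and grip.
It also fails if it takes over 58 s, if anything falls off the work surface, if the arm or the gripper's body presses on something with over 40 N, if the wrist force passes 120 N, or if a joint passes its speed limit or range.

ROBOT

A 7-joint arm with a two-finger parallel gripper is mounted at the origin on the work surface. World frame = base frame: x ahead of the robot, y to its left, z up, the work surface at z = 0. Lengths are in mm, angles in rad, forces in N, time in s.
With the tool pointing down it reaches from about 425 to 1025 mm from the base axis. Payload 3.6 kg.
Tool frame: the origin (TCP) lies midway between the tips of the shut fingers; the grasp point (between the pads) lies manip.tcp_to_grasp behind it (manip.tcp_to_grasp is the distance from the TCP to the grasp point, in mm); z points along the fingers, y is the line along which they close (so a half turn about z gives the same grasp; the last joint's range is limited). The gripper opens to 85 mm and grips with 20 to 120 N. Pads are 22 mm wide; open, the fingers measure 114 mm over their backs; the gripper's body (76 mm by 85 mm) begins 54 mm behind the grasp point. The pads swing forward as they close: fully open they stand 13 mm farther back than shut.
Start: joints at [-1.393, 0.591, 0.048, 1.609, -0.033, 0.943, -0.034], TCP at [194.634, 698.389, 204.302] pointing down, gripper open.
Joint ranges: [-2.69, 2.69], [-0.47, 2.24], [-1.27, 1.36], [0.19, 2.51], [-1.53, 4.68], [0.08, 2.07], [-3.09, 3.09]. Speed limits (rad/s): [2.57, 2.57, 3.14, 3.14, 3.14, 3.14, 3.14].

INTERFACE

Orientations are given as a rotation vector (axis times angle).
In Python, from workcell import manip, cams gives the robot as it stands.
- The arm moves only by the shell command python3 -m inch 'ROWS' [FORCE]. ROWS is JSON, a list of rows, each a list of 3 entries, a list of its own where there are three numbers: the closure in counts, from 0 (fully open) to 255 (shut), then the shift along the tool's x, y, z in m, then the turn, a rotation vector about the tool's x, y, z in rad. A call has exactly 10 rows; each row shifts and turns the commanded pose from where the row before left it, along the tool's axes as they then stand; what a row does not reach is not made up. A row lasts 1/8 s, in which the tool goes at most 62.5 mm and 10.7 degrees, less where a joint would pass 70% of its speed; a pose out of reach is approached as far as the arm can. A call is refused whole if a number of a shift passes 0.0625 or a number of a turn 0.188, either way. A call with a gripper value outside its range is refused whole. The fingers move at their own pace and stop on an object; FORCE is the grip in N (left out, the last holds). Time passes only in rows, so rows that do not move let the fingers close, or fill a call up. It gives the time, the measured TCP pose, the force, the opening and the grip force at its end, in the units of the state.
- manip.sense(): the state, without advancing time (a new reading comes with each control period).
- cams.capture(name): name is "side" or "top"; returns a dict with "color" (400x640x3 uint8, red, green, blue), "fx", "fy", "cx", "cy" (pixels), "position" and "orientation" of the camera in the world. Camera axes: x right, y up, looking along -z (the intrinsics and any distortion apply to the point x, -y, -z); pixel columns grow to the right and rows downward; lengths in mm; the calibration is good to about 2 mm. A picture is of the moment at which its call begins. There is no depth.
- manip.job_done(): hands the job in; it is judged then, once.
Trained networks look in a picture, given as the dict that the camera call returned (one of the last four; its "shot" number tells which), for a name from the list of things; names that differ only in an ending like _2 or _b are one class to them, and where a whole thing is asked for, a point or a joint stands for the part that bears it (a point fixed in the world has none). Each returns a list of dicts, best first, with "confidence" (0 to 1); they miss things now and then, are a little off and sometimes report something else, mostly with a low value. They report only what shows in the picture. A call takes as long as a camera call.
- cams.masks_of(picture, label): "pixels" (400x640 bool, what is visible of it) and "pixel" ([column, row] in pixels, amid what is visible of it).
- cams.spot_point(picture, label): "pixel" ([column, row] in pixels: a listed point, or the origin of a listed thing).
The state is a dict: "time_s": time; "joint_positions": joint angles; "qd": joint speeds; "tau": joint torques, N m; "tool_pos": TCP position; "orientation": TCP orientation; "ft_force": force on the tool from outside, world axes, zero at the start; "moment": the same for the moment, N m; "gripper_width": finger opening in mm; "gripper_force": force on a finger pad.
Only numpy, scipy, OpenCV 4.12 (cv2) and the standard library are available. Lean on these libraries where they do the work, as an engineer would, in place of code of your own. Each camera call takes 0.05 s, during which the arm holds its last target. There are 200 camera calls.

## Working session

There is one attempt and no reset: what is moved stays moved. The work goes in short steps, Python scripts to look and compute and a shell command to move; the robot and the scene stay as the last step left them, time stands still between calls to the robot, and variables do not carry over. Pictures are saved under pics/ and viewed, at most 10 in all, crops included, and the job is handed in when it is done.

```bash
ls; mkdir -p pics; cat > h.py <<'E'
import numpy as np, cv2
from scipy.spatial.transform import Rotation as R
from workcell import manip, cams
def rot(o):
    o=np.array(o,float)
    return R.from_rotvec(o).as_matrix() if o.size==3 else (R.from_quat(o).as_matrix() if o.size==4 else o.reshape(3,3))
def ray(p,px):
    d=np.array([(px[0]-p['cx'])/p['fx'],-(px[1]-p['cy'])/p['fy'],-1.])
    return np.array(p['position'],float),rot(p['orientation'])@d
def atz(p,px,z):
    o,d=ray(p,px); return o+d*(z-o[2])/d[2]
def proj(p,X):
    c=rot(p['orientation']).T@(np.array(X,float)-p['position'])
    return [p['cx']+p['fx']*c[0]/-c[2],p['cy']-p['fy']*c[1]/-c[2]]
E
python3 - <<'E'
from h import *
for n in ['top','side']:
    p=cams.capture(n); cv2.imwrite(f'pics/{n}0.png',p['color'][:,:,::-1])
    print(n,{k:v for k,v in p.items() if k!='color'})
    for l,z in [('magnifier',0),('focus_lever',55),('knob_top',107),('index',0),('tooth1',61),('tooth3',61),('tooth4',61),('tumbler',0),('pencil_box',0),('jar',0),('palette',0)]:
        for r in cams.spot_point(p,l)[:2]: print(l,np.round(r['pixel'],1),round(r['confidence'],2),atz(p,r['pixel'],z).round(1))
s=manip.sense(); print(s, manip.tcp_to_grasp)
E
```

```text
pics
top {'fx': 387.0886130311043, 'fy': 387.0886130311043, 'cx': 318.70467031222444, 'cy': 201.55119214752858, 'position': array([ 497.76953247,   92.20398475, 1098.22884023]), 'orientation': array([ 0.07195436, -0.11804226, -1.58592543]), 'shot': 1}
magnifier [325.3 209.1] 0.71 [608.7  40.3   0. ]
focus_lever [325.4 209.7] 0.87 [601.5  42.7  55. ]
knob_top [290.6 243.6] 0.86 [511.2 135.5 107. ]
knob_top [258.4 171.3] 0.42 [699.2 216.9 107. ]
index [359.9 167.6] 0.35 [728.  -62.6   0. ]
tooth1 [342.  198.3] 0.8 [631.2  -2.7  61. ]
tooth1 [332.9 186.2] 0.74 [664.7  21.2  61. ]
tooth3 [342.  198.3] 0.8 [631.2  -2.7  61. ]
tooth3 [332.9 186.2] 0.74 [664.7  21.2  61. ]
tooth4 [342.  198.3] 0.8 [631.2  -2.7  61. ]
tooth4 [332.9 186.2] 0.74 [664.7  21.2  61. ]
tumbler [260.1 172.3] 0.88 [718.  225.6   0. ]
tumbler [339.7 197.9] 0.49 [640.3  -1.7   0. ]
pencil_box [410.5 210.5] 0.94 [ 600.7 -204.3    0. ]
jar [357.3 168.1] 0.59 [726.6 -55.    0. ]
palette [201.  226.3] 0.62 [565.8 391.3   0. ]
side {'fx': 415.5297966613143, 'fy': 415.5297966613143, 'cx': 319.6757776632286, 'cy': 202.225695
[... 833 characters left out ...]
ons': array([-1.39250505,  0.59117918,  0.04837505,  1.60854242, -0.03333385,
        0.94270161, -0.03369796]), 'qd': array([ 0.0001191 ,  0.00013687, -0.00074883,  0.00071087, -0.00095947,
       -0.0003998 ,  0.00021175]), 'tau': array([ 3.31837473e-04, -5.48650539e+01,  1.54648550e+00, -1.98536468e+01,
        9.37873061e-03,  1.58077313e-03, -9.10865452e-06]), 'tool_pos': array([194.6003392 , 698.3721436 , 204.30089593]), 'orientation': array([-4.25559372e-01, -3.11261777e+00,  3.66865636e-05]), 'ft_force': array([ 0.09980717, -0.11933437, -0.17280586]), 'moment': array([ 0.00922407,  0.02111977, -0.04201574]), 'gripper_force': 0.0, 'gripper_width': 85.24088208588333} 18.700000000000003
```

```bash
python3 - <<'E'
import cv2
a=cv2.imread('pics/top0.png'); cv2.imwrite('pics/topc.png',cv2.resize(a[130:270,240:420],None,fx=4.2,fy=4.2,interpolation=cv2.INTER_CUBIC))
b=cv2.imread('pics/side0.png')
cv2.imwrite('pics/sidec.png',cv2.resize(b[140:300,230:430],None,fx=3.7,fy=3.7,interpolation=cv2.INTER_CUBIC))
E
```

```text
(no output)
```

View pics/topc.png

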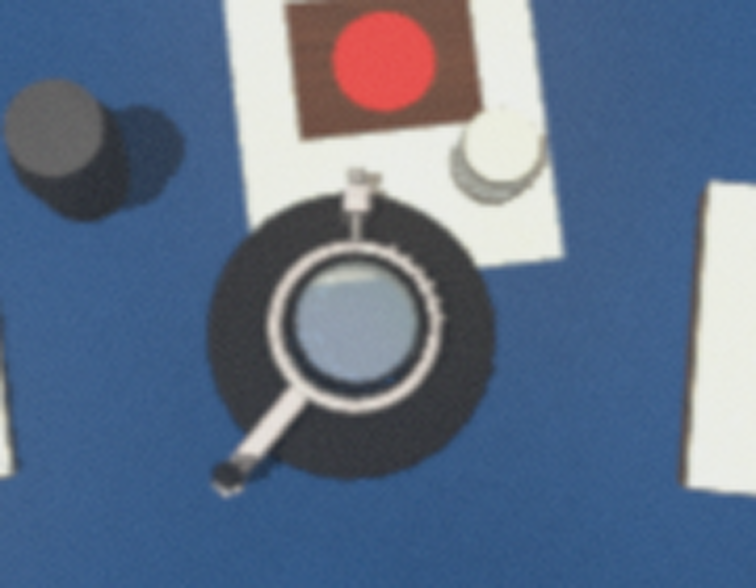

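View pics/sidec.png

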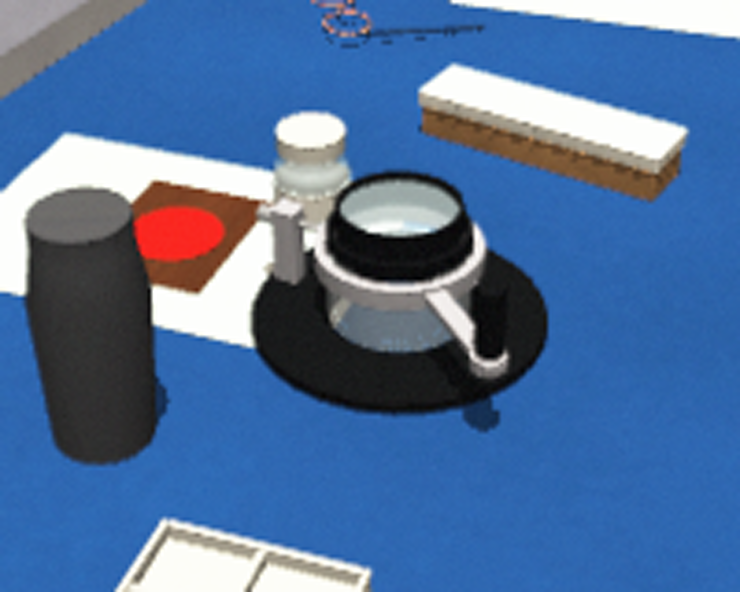

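```bash
python3 - <<'E'
from h import *
p=cams.capture('top')
C=lambda u,v:(240+(u+.5)/4.2-.5,130+(v+.5)/4.2-.5)
print('collar',atz(p,C(354.5,326.5),62),'base',atz(p,C(351,336),10))
m=cams.masks_of(p,'magnifier')[0]['pixels']|cams.masks_of(p,'focus_lever')[0]['pixels']
print('plunger/post', atz(p,C(356,236),60),atz(p,C(357,195),66))
T=[(398,246),(412,254),(423,268),(433,283),(440,299),(443,318)]
ax=atz(p,C(354.5,326.5),62)[:2]
for t in T:
    q=atz(p,C(*t),61)[:2]-ax; print(np.hypot(*q).round(1),np.degrees(np.arctan2(q[1],q[0])).round(1))
for t,z in[((356,236),60),((357,210),66)]:
    q=atz(p,C(*t),z)[:2]-ax; print('plu',np.hypot(*q).round(1),np.degrees(np.arctan2(q[1],q[0])).round(1))
# polar unwrap, theta 30..-110 deg
best=ax
th=np.radians(np.arange(40,-110,-.2)); r=np.arange(45,100,.25)
X=ax[0]+r[:,None]*np.cos(th); Y=ax[1]+r[:,None]*np.sin(th)
uv=np.array([[proj(p,(x,y,61)) for x,y in zip(a,b)] for a,b in zip(X,Y)],np.float32)
I=cv2.remap(p['color'][:,:,::-1].copy(),uv[...,0],uv[...,1],cv2.INTER_CUBIC)
for k in range(0,750,50): cv2.putText(I,str(40-k//5),(k,215),0,.4,(0,255,255),1)
cv2.imwrite('pics/pol.png',cv2.resize(I,None,fx=1,fy=2))
print([np.round(atz(p,r['pixel'],61)[:2]-ax,1) for r in cams.spot_point(p,'tooth1')], [np.round(atz(p,r['pixel'],107),1) for r in cams.spot_point(p,'knob_top')[:1]])
E
```

```text
collar [607.22371687  46.58979566  62.        ] base [606.32604063  46.79132814  10.        ]
plunger/post [666.28699478  44.31045523  60.        ] [692.08229974  43.38347047  66.        ]
59.6 -29.4
60.3 -39.3
58.6 -50.3
58.2 -61.8
58.1 -73.0
57.3 -85.3
plu 59.1 -2.2
plu 75.1 -2.3
[array([ 25.1, -45.5]), array([ 47.3, -27.3]), array([ 27.1, -42.8])] [array([513.3, 125.3, 107. ])]
```

View pics/pol.png

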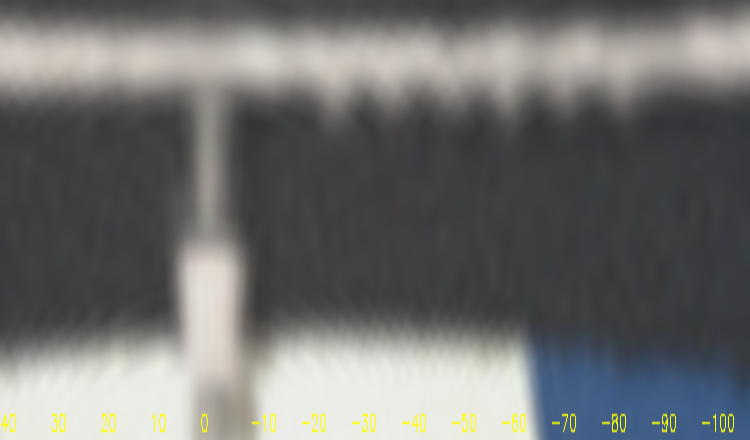

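The top view shows the knob at lower left and the plunger at about -2°. The six teeth run from about -27° to -84°, so free play is about 0.44 rad, the third click comes near 0.84 rad, and I'm aiming for about 0.93 rad. In the side view the tumbler and jar are clear of the knob's path.

```bash
python3 -m inch '[[0,[-0.04,-0.04,0],[0,0,0]],[0,[-0.04,-0.04,0],[0,0,0]],[0,[-0.04,-0.04,0],[0,0,0]],[0,[-0.04,-0.04,0],[0,0,0]],[0,[-0.04,-0.04,0],[0,0,0]],[0,[-0.04,-0.04,0],[0,0,0]],[0,[-0.04,-0.04,0],[0,0,0]],[0,[-0.04,-0.04,0],[0,0,0]],[0,[-0.04,-0.04,0],[0,0,0]],[0,[-0.04,-0.04,0],[0,0,0]]]' 40
```

```text
time_s: 2.7
tool_pos: [473.6, 204.3, 204.8]
orientation: [0.425, 3.112, 0.001]
ft_force: [0.7, 1.3, -0.8]
gripper_width: 85.5
gripper_force: 0.0
```

```bash
python3 -m inch '[[0,[0,0,0],[0,0,0.115]],[0,[0,0,0],[0,0,0.115]],[0,[0,0,0],[0,0,0.115]],[0,[0,0,0],[0,0,0.115]],[0,[0,0,0],[0,0,0]],[0,[0,0,0],[0,0,0]],[0,[0,0,0],[0,0,0]],[0,[0,0,0],[0,0,0]],[0,[0,0,0],[0,0,0]],[0,[0,0,0],[0,0,0]]]'
python3 - <<'E'
from h import *
s=manip.sense(); M=rot(s['orientation']); print(s['joint_positions'].round(2),np.degrees(np.arctan2(M[1,0],M[0,0])))
p=cams.capture('side'); q=cams.capture('top')
K=[]
for c in (p,q):
    for l in ['knob_top']:
        for r in cams.spot_point(c,l)[:1]: print(r['pixel'],r['confidence'],atz(c,r['pixel'],107).round(1))
print(((np.array([514,130,s['tool_pos'][2]])-s['tool_pos'])@M).round(1), s['tool_pos'])
E
```

```text
time_s: 3.95
tool_pos: [472.6, 205.7, 204.3]
orientation: [-1.124, -2.934, 0.0]
ft_force: [-0.5, -0.3, 0.5]
gripper_width: 85.3
gripper_force: 0.0
[-0.68  0.34  0.23  2.08 -0.11  0.73  0.46] 138.0791072922077
[360.8, 216.6] 0.64 [517.5 129.  107. ]
[291.5, 243.7] 0.9 [510.9 133.2 107. ]
[-81.4 -28.6  -0. ] [472.57176004 205.68081363 204.3008294 ]
```

```bash
python3 -m inch '[[0,[-0.041,-0.0145,0],[0,0,0]],[0,[-0.04,-0.0145,0],[0,0,0]],[0,[0,0,0],[0,0,0]],[0,[0,0,0.03],[0,0,0]],[0,[0,0,0.03],[0,0,0]],[0,[0,0,0.03],[0,0,0]],[0,[0,0,0.022],[0,0,0]],[0,[0,0,0.02],[0,0,0]],[0,[0,0,0],[0,0,0]],[0,[0,0,0],[0,0,0]]]' 
python3 - <<'E'
from h import *
p=cams.capture('side'); q=cams.capture('top')
a=cv2.resize(p['color'][140:300,260:460,::-1],(600,480),interpolation=2); b=cv2.resize(q['color'][180:290,240:330,::-1],(393,480),interpolation=2)[:,:200*393//393]
cv2.imwrite('pics/g1.png',np.hstack([a,b])); print(manip.sense()['ft_force'])
E
```

```text
time_s: 5.4
tool_pos: [513.8, 130.7, 72.8]
orientation: [1.123, 2.934, 0.001]
ft_force: [-0.5, 0.1, 0.3]
gripper_width: 85.5
gripper_force: 0.0
[-0.0576865  -0.24320558  0.090036  ]
```

View pics/g1.png

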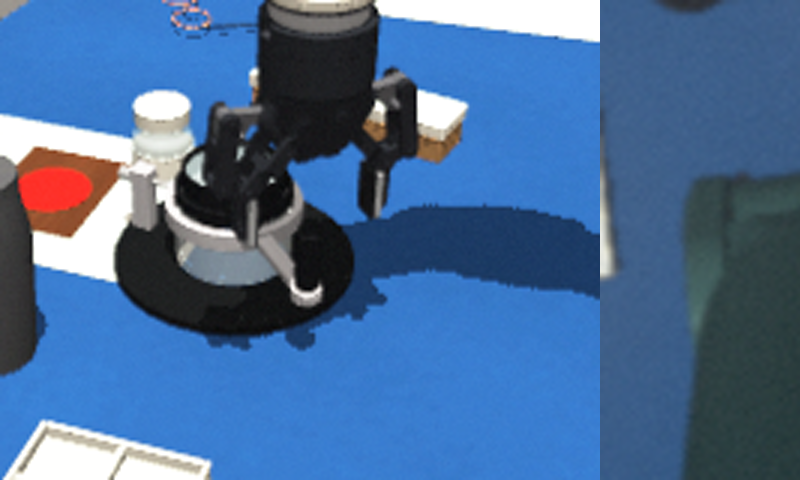

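The arm's end and the knob, near (307, 290) in the picture, sit between the finger tips at (248, 240) and (372, 210), so I can close.

```bash
python3 -m inch '[[255,[0,0,0],[0,0,0]],[255,[0,0,0],[0,0,0]],[255,[0,0,0],[0,0,0]],[255,[0,0,0],[0,0,0]],[255,[0,0,0],[0,0,0]],[255,[0,0,0],[0,0,0]],[255,[0,0,0],[0,0,0]],[255,[0,0,0],[0,0,0]],[255,[0,0,0],[0,0,0]],[255,[0,0,0],[0,0,0]]]' 40
python3 - <<'E'
from h import *
s=manip.sense(); print(s['ft_force'],s['moment'],s['gripper_width'],s['tool_pos'])
E
```

```text
time_s: 6.75
tool_pos: [513.1, 129.6, 72.5]
orientation: [-1.124, -2.933, 0.001]
ft_force: [-1.3, -1.6, 5.6]
gripper_width: 15.4
gripper_force: 39.0
[-1.25775632 -1.55878466  5.55140887] [-0.34037503  0.43965388 -0.00785904] 15.357333007008586 [513.07197319 129.63104543  72.46924812]
```

```bash
python3 - <<'E'
from h import *
p=cams.capture('side'); q=cams.capture('top')
a=cv2.resize(p['color'][170:260,310:430,::-1],(800,600),interpolation=2)
a=cv2.convertScaleAbs(a,alpha=1.8,beta=15)
g=manip.sense()['tool_pos']
for X,c in [((g[0],g[1],g[2]),(0,0,255)),((514,130.5,107),(0,255,0)),((514,130.5,60),(0,255,0))]:
    u=proj(p,X); cv2.circle(a,(int((u[0]-310)*6.667),int((u[1]-170)*6.667)),4,c,-1)
cv2.imwrite('pics/g2.png',a)
E
```

```text
(no output)
```

View pics/g2.png

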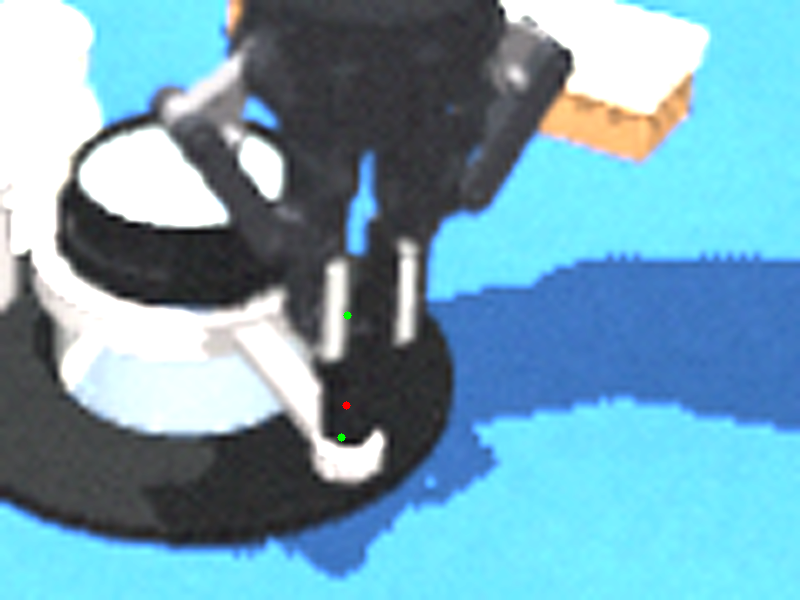

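```bash
python3 -m inch '[[120,[0,0,0],[0,0,0]],[120,[0.003,0,0],[0,0,0]],[120,[0,0,0.007],[0,0,0]],[120,[0,0,0],[0,0,0]],[255,[0,0,0],[0,0,0]],[255,[0,0,0],[0,0,0]],[255,[0,0,0],[0,0,0]],[255,[0,0,0],[0,0,0]],[255,[0,0,0],[0,0,0]],[255,[0,0,0],[0,0,0]]]' 40
python3 - <<'E'
from h import *
s=manip.sense(); print(s['ft_force'],s['moment'],s['gripper_width'],s['tool_pos'])
p=cams.capture('side')
a=cv2.resize(p['color'][170:260,310:430,::-1],(800,600),interpolation=2)
cv2.imwrite('pics/g3.png',cv2.convertScaleAbs(a,alpha=3,beta=0))
E
```

```text
time_s: 8.1
tool_pos: [510.9, 131.6, 65.4]
orientation: [-1.124, -2.933, 0.001]
ft_force: [-1.9, -1.2, 3.8]
gripper_width: 16.3
gripper_force: 39.1
[-1.87393815 -1.20214438  3.78097814] [-0.39478729  0.38621897  0.01317342] 16.3107316994345 [510.88909194 131.58142849  65.36041812]
```

View pics/g3.png

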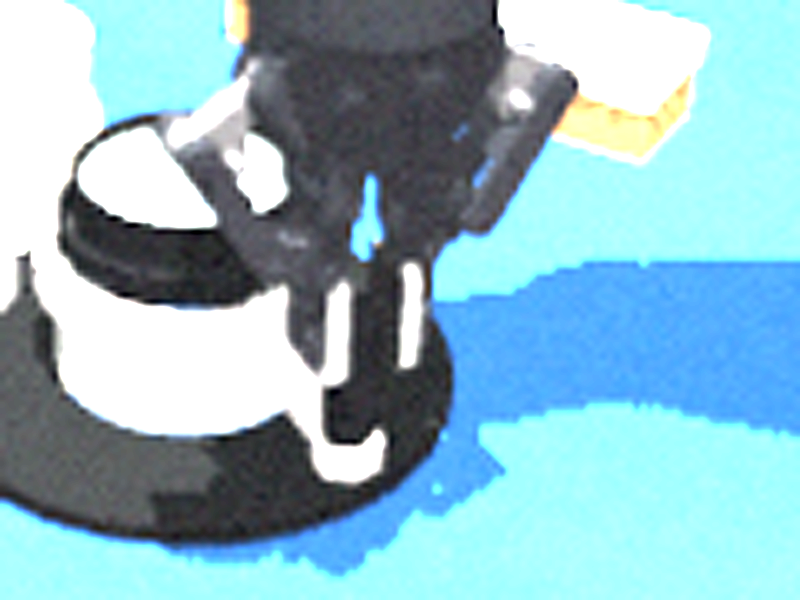

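```bash
python3 -m inch '[[140,[0,0,0],[0,0,0]],[140,[0.002,0,0],[0,0,0]],[140,[0,0,0.003],[0,0,0]],[140,[0,0,0.003],[0,0,0]],[255,[0,0,0],[0,0,0]],[255,[0,0,0],[0,0,0]],[255,[0,0,0],[0,0,0]],[255,[0,0,0],[0,0,0]],[255,[0,0,0],[0,0,0]],[255,[0,0,0],[0,0,0]]]' 40
python3 - <<'E'
from h import *
s=manip.sense(); print(s['ft_force'],s['moment'],s['gripper_width'],s['tool_pos'])
ax=np.array([606.5,46.7]); d=s['tool_pos'][:2]-ax; print(np.hypot(*d),np.degrees(np.arctan2(d[1],d[0])))
E
```

```text
time_s: 9.4
tool_pos: [509.3, 133.0, 59.2]
orientation: [-1.124, -2.933, 0.001]
ft_force: [-1.3, -1.4, -0.5]
gripper_width: 16.6
gripper_force: 39.0
[-1.33769379 -1.41615917 -0.49457983] [-0.35018268  0.34894958 -0.06216215] 16.627596454394563 [509.27015427 133.01103201  59.19652012]
130.01244997170997 138.40450315208574
```

```bash
python3 -m inch '[[255,[-0.0002,-0.0064,0],[0,0,-0.05]],[255,[-0.0002,-0.0064,0],[0,0,-0.05]],[255,[-0.0002,-0.0064,0],[0,0,-0.05]],[255,[-0.0002,-0.0064,0],[0,0,-0.05]],[255,[-0.0002,-0.0064,0],[0,0,-0.05]],[255,[-0.0002,-0.0064,0],[0,0,-0.05]],[255,[-0.0002,-0.0064,0],[0,0,-0.05]],[255,[-0.0002,-0.0064,0],[0,0,-0.05]],[255,[0,0,0],[0,0,0]],[255,[0,0,0],[0,0,0]]]'
cat > st.py <<'E'
from h import *
s=manip.sense(); M=rot(s['orientation']); f=np.array(s['ft_force'])@M
d=s['tool_pos'][:2]-np.array([606.5,46.7]); a=np.arctan2(d[1],d[0])%(2*np.pi)
print('tool force',f.round(2),'lever',(a-np.radians(138.4)).round(3),'R',np.hypot(*d).round(1),'xang',(np.arctan2(M[1,0],M[0,0])%(2*np.pi)).round(3),'w',round(s['gripper_width'],1))
def pol(name):
    p=cams.capture('top'); ax=[607,46.6]
    th=np.radians(np.arange(40,-110,-.2)); r=np.arange(45,100,.25)
    X=ax[0]+r[:,None]*np.cos(th); Y=ax[1]+r[:,None]*np.sin(th)
    uv=np.array([[proj(p,(x,y,61)) for x,y in zip(a,b)] for a,b in zip(X,Y)],np.float32)
    I=cv2.remap(p['color'][:,:,::-1].copy(),uv[...,0],uv[...,1],cv2.INTER_CUBIC)
    for k in range(0,750,50): cv2.putText(I,str(40-k//5),(k,215),0,.4,(0,255,255),1)
    b=cv2.resize(p['color'][130:270,240:440,::-1],(600,300),interpolation=2)
    b=cv2.copyMakeBorder(b,0,0,0,150,0)
    cv2.imwrite(name,np.vstack([I,b]))
E
python3 st.py; python3 -c "
from st import *
pol('pics/pol2.png')"
```

```text
time_s: 10.65
tool_pos: [484.7, 90.4, 59.3]
orientation: [0.52, 3.098, 0.002]
ft_force: [-0.5, 2.9, -3.1]
gripper_width: 16.4
gripper_force: 39.1
tool force [1.43 2.61 3.06] lever 0.382 R 129.3 xang 2.809 w 16.4
tool force [1.43 2.61 3.06] lever 0.382 R 129.3 xang 2.809 w 16.4
```

View pics/pol2.png

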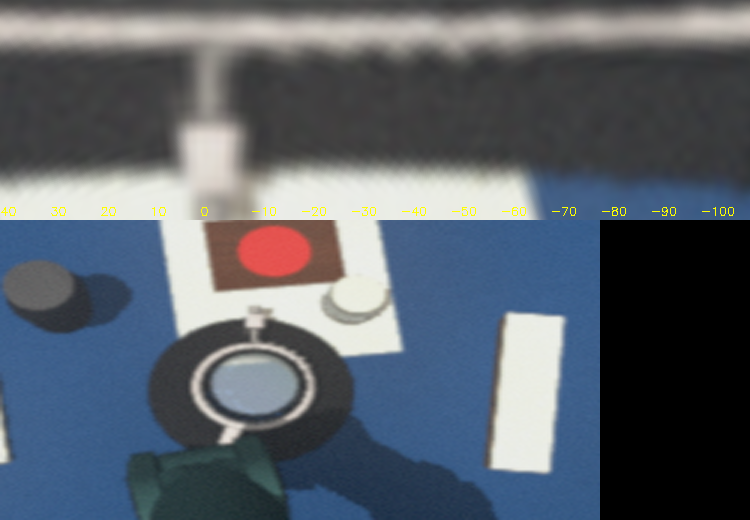

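The teeth now run to about -63° in the polar view, so the lever has turned about 0.38 rad. I'll go on in small steps and watch the force.

```bash
python3 -m inch '[[255,[-0.0002,-0.0064,0],[0,0,-0.05]],[255,[0,0,0],[0,0,0]],[255,[0,0,0],[0,0,0]],[255,[0,0,0],[0,0,0]],[255,[0,0,0],[0,0,0]],[255,[0,0,0],[0,0,0]],[255,[0,0,0],[0,0,0]],[255,[0,0,0],[0,0,0]],[255,[0,0,0],[0,0,0]],[255,[0,0,0],[0,0,0]]]' >/dev/null; python3 st.py
python3 -m inch '[[255,[-0.0002,-0.0064,0],[0,0,-0.05]],[255,[0,0,0],[0,0,0]],[255,[0,0,0],[0,0,0]],[255,[0,0,0],[0,0,0]],[255,[0,0,0],[0,0,0]],[255,[0,0,0],[0,0,0]],[255,[0,0,0],[0,0,0]],[255,[0,0,0],[0,0,0]],[255,[0,0,0],[0,0,0]],[255,[0,0,0],[0,0,0]]]' >/dev/null; python3 st.py
python3 -m inch '[[255,[-0.0002,-0.0064,0],[0,0,-0.05]],[255,[0,0,0],[0,0,0]],[255,[0,0,0],[0,0,0]],[255,[0,0,0],[0,0,0]],[255,[0,0,0],[0,0,0]],[255,[0,0,0],[0,0,0]],[255,[0,0,0],[0,0,0]],[255,[0,0,0],[0,0,0]],[255,[0,0,0],[0,0,0]],[255,[0,0,0],[0,0,0]]]' >/dev/null; python3 st.py
python3 -m inch '[[255,[-0.0002,-0.0064,0],[0,0,-0.05]],[255,[0,0,0],[0,0,0]],[255,[0,0,0],[0,0,0]],[255,[0,0,0],[0,0,0]],[255,[0,0,0],[0,0,0]],[255,[0,0,0],[0,0,0]],[255,[0,0,0],[0,0,0]],[255,[0,0,0],[0,0,0]],[255,[0,0,0],[0,0,0]],[255,[0,0,0],[0,0,0]]]' >/dev/null; python3 st.py
python3 -m inch '[[255,[-0.0002,-0.0064,0],[0,0,-0.05]],[255,[0,0,0],[0,0,0]],[255,[0,0,0],[0,0,0]],[255,[0,0,0],[0,0,0]],[255,[0,0,0],[0,0,0]],[255,[0,0,0],[0,0,0]],[255,[0,0,0],[0,0,0]],[255,[0,0,0],[0,0,0]],[255,[0,0,0],[0,0,0]],[255,[0,0,0],[0,0,0]]]' >/dev/null; python3 st.py
python3 -c "from h import *;print(manip.sense()['time_s'])"
```

```text
tool force [-0.19  3.09  3.83] lever 0.44 R 129.3 xang 2.86 w 16.1
tool force [-1.17 -0.85  4.26] lever 0.491 R 129.3 xang 2.91 w 16.5
tool force [-0.96  2.76  4.7 ] lever 0.538 R 129.2 xang 2.96 w 16.4
tool force [0.35 2.71 4.22] lever 0.589 R 129.2 xang 3.01 w 16.3
tool force [-0.1   3.03  3.24] lever 0.638 R 129.2 xang 3.06 w 16.3
16.95
```

```bash
python3 -m inch '[[255,[-0.0002,-0.0064,0],[0,0,-0.05]],[255,[0,0,0],[0,0,0]],[255,[0,0,0],[0,0,0]],[255,[0,0,0],[0,0,0]],[255,[0,0,0],[0,0,0]],[255,[0,0,0],[0,0,0]],[255,[0,0,0],[0,0,0]],[255,[0,0,0],[0,0,0]],[255,[0,0,0],[0,0,0]],[255,[0,0,0],[0,0,0]]]' >/dev/null; python3 st.py
python3 -m inch '[[255,[-0.0002,-0.0064,0],[0,0,-0.05]],[255,[0,0,0],[0,0,0]],[255,[0,0,0],[0,0,0]],[255,[0,0,0],[0,0,0]],[255,[0,0,0],[0,0,0]],[255,[0,0,0],[0,0,0]],[255,[0,0,0],[0,0,0]],[255,[0,0,0],[0,0,0]],[255,[0,0,0],[0,0,0]],[255,[0,0,0],[0,0,0]]]' >/dev/null; python3 st.py
python3 -m inch '[[255,[-0.0002,-0.0064,0],[0,0,-0.05]],[255,[0,0,0],[0,0,0]],[255,[0,0,0],[0,0,0]],[255,[0,0,0],[0,0,0]],[255,[0,0,0],[0,0,0]],[255,[0,0,0],[0,0,0]],[255,[0,0,0],[0,0,0]],[255,[0,0,0],[0,0,0]],[255,[0,0,0],[0,0,0]],[255,[0,0,0],[0,0,0]]]' >/dev/null; python3 st.py
python3 -m inch '[[255,[-0.0002,-0.0064,0],[0,0,-0.05]],[255,[0,0,0],[0,0,0]],[255,[0,0,0],[0,0,0]],[255,[0,0,0],[0,0,0]],[255,[0,0,0],[0,0,0]],[255,[0,0,0],[0,0,0]],[255,[0,0,0],[0,0,0]],[255,[0,0,0],[0,0,0]],[255,[0,0,0],[0,0,0]],[255,[0,0,0],[0,0,0]]]' >/dev/null; python3 st.py
python3 -c "
from st import *
pol('pics/pol3.png')"
```

```text
tool force [-0.29 -1.62  2.46] lever 0.689 R 129.2 xang 3.11 w 16.5
tool force [1.75 2.68 2.63] lever 0.737 R 129.2 xang 3.16 w 16.3
tool force [2.62 2.1  1.43] lever 0.787 R 129.2 xang 3.21 w 16.3
tool force [2.77 6.29 1.81] lever 0.82 R 128.7 xang 3.265 w 16.2
tool force [2.77 6.29 1.81] lever 0.82 R 128.7 xang 3.265 w 16.2
```

View pics/pol3.png

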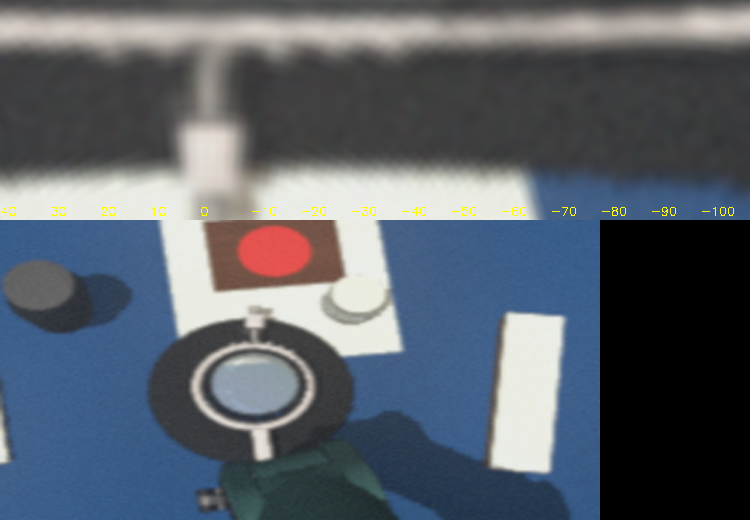

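Two dips so far (0.49 and 0.69 rad). Tooth 3 is now at the plunger, near column 215, and the force is rising just before the third click.

```bash
python3 -m inch '[[255,[-0.0002,-0.0064,0],[0,0,-0.05]],[255,[0,0,0],[0,0,0]],[255,[0,0,0],[0,0,0]],[255,[0,0,0],[0,0,0]],[255,[0,0,0],[0,0,0]],[255,[0,0,0],[0,0,0]],[255,[0,0,0],[0,0,0]],[255,[0,0,0],[0,0,0]],[255,[0,0,0],[0,0,0]],[255,[0,0,0],[0,0,0]]]' >/dev/null; python3 st.py
python3 -m inch '[[255,[0,0,0],[0,0,0]],[255,[0,0,0],[0,0,0]],[255,[0,0,0],[0,0,0]],[255,[0,0,0],[0,0,0]],[255,[0,0,0],[0,0,0]],[255,[0,0,0],[0,0,0]],[255,[0,0,0],[0,0,0]],[255,[0,0,0],[0,0,0]],[255,[0,0,0],[0,0,0]],[255,[0,0,0],[0,0,0]]]' >/dev/null; python3 st.py
```

```text
tool force [2.41 5.   1.65] lever 0.879 R 128.7 xang 3.315 w 16.3
tool force [2.46 3.63 0.94] lever 0.879 R 128.7 xang 3.315 w 16.4
```

```bash
cat > teeth.py <<'E'
from st import *
from scipy.ndimage import gaussian_filter1d as g
def prof(img,p):
    ax=[607,46.6]; th=np.radians(np.arange(60,-110,-.25)); r=np.arange(57.5,61,.5)
    uv=np.array([[proj(p,(ax[0]+q*np.cos(t),ax[1]+q*np.sin(t),61)) for t in th] for q in r],np.float32)
    v=cv2.remap(img.astype(np.float32).mean(2),uv[...,0],uv[...,1],cv2.INTER_CUBIC).mean(0)
    return np.degrees(th),v
def fit(th,v):
    h=v-g(v,24); h[abs(th+2)<5]=0
    out=[]
    for a in np.arange(-30,40,.25):
        c=[a-k*np.degrees(.2) for k in range(6)]
        t=sum(np.exp(-.5*((th-x)/2)**2) for x in c); t=t-g(t,24); t[abs(th+2)<5]=0
        m=(th<a+20)&(th>a-75)
        out.append((np.corrcoef(t[m],h[m])[0,1],a))
    return sorted(out)[::-1]
if __name__=='__main__':
    p=cams.capture('top'); P=[p['color']]
    for i in range(3): P.append(cams.capture('top')['color'])
    I0=cv2.imread('pics/top0.png')[:,:,::-1]
    for I in (I0,np.mean(P,0)):
        o=fit(*prof(I,p)); b=[o[0]]
        for x in o:
            if all(abs(x[1]-y[1])>5 for y in b): b.append(x)
        print(np.round(b[:4],2).tolist())
E
python3 teeth.py
```

```text
tool force [2.46 3.63 0.94] lever 0.879 R 128.7 xang 3.315 w 16.4
[[0.89, -27.0], [0.77, -3.75], [0.72, -15.5], [0.5, 8.0]]
[[0.92, 21.75], [0.77, 33.0], [0.66, 10.25], [0.58, -1.25]]
```

```bash
python3 -m inch '[[255,[-0.0001,-0.0052,0],[0,0,-0.04]],[255,[0,0,0],[0,0,0]],[255,[0,0,0],[0,0,0]],[255,[0,0,0],[0,0,0]],[255,[0,0,0],[0,0,0]],[255,[0,0,0],[0,0,0]],[255,[0,0,0],[0,0,0]],[255,[0,0,0],[0,0,0]],[255,[0,0,0],[0,0,0]],[255,[0,0,0],[0,0,0]]]' >/dev/null; python3 teeth.py
python3 -m inch '[[255,[-0.0001,-0.0045,0],[0,0,-0.035]],[255,[0,0,0],[0,0,0]],[255,[0,0,0],[0,0,0]],[255,[0,0,0],[0,0,0]],[255,[0,0,0],[0,0,0]],[255,[0,0,0],[0,0,0]],[255,[0,0,0],[0,0,0]],[255,[0,0,0],[0,0,0]],[255,[0,0,0],[0,0,0]],[255,[0,0,0],[0,0,0]]]' >/dev/null; python3 teeth.py
```

```text
tool force [3.17 3.6  2.  ] lever 0.919 R 128.7 xang 3.354 w 16.2
[[0.89, -27.0], [0.77, -3.75], [0.72, -15.5], [0.5, 8.0]]
[[0.87, 23.75], [0.65, 35.25], [0.59, 12.25], [0.53, -21.75]]
tool force [2.04 6.36 0.97] lever 0.951 R 128.7 xang 3.389 w 16.4
[[0.89, -27.0], [0.77, -3.75], [0.72, -15.5], [0.5, 8.0]]
[[0.81, 26.25], [0.57, 14.5], [0.56, 37.75], [0.51, -19.5]]
```

```bash
python3 - <<'E'
from st import *
F=[]
for i in range(8):
    p=cams.capture('side' if i%2 else 'top'); F.append(np.array(manip.sense()['ft_force'])@M)
    if i==6: q=p
print(np.mean(F,0).round(2),np.std(F,0).round(2),manip.sense()['time_s'],manip.sense()['gripper_force'])
a=cv2.resize(p['color'][130:300,230:440,::-1],(400,324),interpolation=2); b=cv2.resize(q['color'][130:270,260:400,::-1],(400,324),interpolation=2)
cv2.imwrite('pics/fin.png',np.hstack([a,b]))
for l in ['tumbler','pencil_box','jar','palette']:
    r=cams.spot_point(q,l); print(l,r and atz(q,r[0]['pixel'],0).round(0))
E
```

```text
tool force [2.95 6.39 0.86] lever 0.951 R 128.7 xang 3.389 w 16.2
[2.63 5.61 1.13] [0.35 0.5  0.63] 28.0 39.70164120197296
tumbler [719. 229.   0.]
pencil_box [ 603. -213.    0.]
jar [733. -53.   0.]
palette [564. 392.   0.]
```

View pics/fin.png

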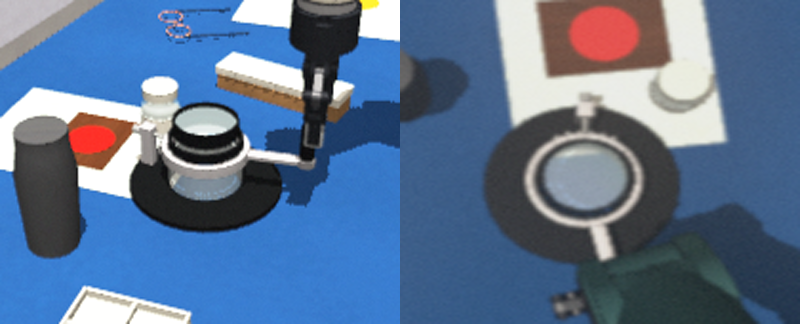

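The fingers hold the knob at (308, 150) in the side view. The picture puts the plunger about midway between teeth 3 and 4, and the bystanders haven't moved beyond detection noise.

```bash
python3 -c "
from workcell import manip; print(manip.job_done())"
```

```text
the job is handed in; nothing more can be done
None
```

I handed the job in with the gripper still holding the knob and the lever about 0.93 rad round. The camera shows it about midway between the third and fourth clicks. I felt clicks one and two as force dips, but the third shows only in the camera's tooth positions. The tumbler, pencil box, jar and palette were not disturbed, as far as the camera can tell.

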